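# Slide a fossil mount board home and turn its keeper

### The job

With a fingertip, push the plywood board that carries the fossil cast along the wooden rails of its base until it drops into the locating notches and sits flat, flush with the side fences; then push the wooden keeper round on its pivot until it lies straight across the board. Do not lift anything or touch the cast, leave the tools, jar and bin where they are, and finish clear of everything.

Things in the scene. Friction and masses are not known exactly. Their poses are not given: they have to be found in the camera images.
- base: Fixed wooden base, 360 (x, -200 to +160) x 210 x 20 mm; origin on the table under the rails' centre line, x = direction to push the board, z up. Two rails 30 mm wide at y = +-50, tops at z = 35; between them a gap 70 mm wide, down to z = 20. Fences at y = +-67 to +-79, top z = 47. No end stop. Notches 15 mm deep in both rails: rear 20 long at x = 20, front 40 long at x = 118.
- home (a point): Where the board's origin lies when it is home in the notches (play +-2 mm along the rails): 70 mm along the base's x, 27 mm above the table. The board's top (47 mm above the table) is then flush with the fences; before, on the rails, it stands 8 mm proud. The notch walls stop the board there.
- board: Loose plywood board 140 (x) x 130 x 12 mm, 0.4 to 0.75 kg with its cast, between the fences (2 mm play a side), x as the base's x. Two cleats 8 mm high below: front 36 mm long at x = 48, rear 16 mm long at x = -50; the front one cannot fall into the rear notch. Origin: board's middle, at the cleats' undersides (board z = 8 to 20), 35 mm above the table on the rails. Starts 95 to 155 mm short of home.
- board_rear (a point): Middle of the board's rear edge face, 12 mm high, where to push (towards the base's x); 70 mm behind the board's origin and 14 mm above it. A fingertip has room below it in the gap between the rails.
- cast: Dark grey fragile fossil vertebra cast fixed on the board, not to be touched; it covers x = 0 to 60, y = -52 to 52 mm of the board and stands up to 36 mm above the board's top. Origin on the board's top face at the board's middle.
- keeper (a joint): Angle (rad) of the wooden turn button on the base's +y side: 0 = points to the base's -x, beside the fence; grows anticlockwise from above; 1.57 = points to the base's -y, straight across the board; stop at 1.62. Starts at 0 to 0.2, stays where left (about 1 N at the peg turns it). Bar 16 wide, 51 to 63 mm above the table, reaches 70 mm from its pivot; clears a seated board by 4 mm, an unseated one blocks it.
- keeper_peg (a point): Middle of the upright round peg on the keeper, 12 mm diameter and 30 mm high (63 to 93 mm above the table), 58 mm from the pivot; this point is 78 mm above the table. Push its side with the finger to turn the keeper.
- keeper_pivot (a point): Fixed upright axis of the keeper, at x = 25, y = 92 mm of the base; this point is at the level of the bar's underside (51 mm above the table).
- hammer: Bystander: claw hammer lying on the table. Origin on the table below it.
- screwdriver: Bystander: screwdriver lying on the table. Origin on the table below it.
- jar: Bystander: jar 60 mm diameter, 70 mm high, black cap, origin at the centre of its underside.
- bin: Bystander: open yellow parts bin 100 x 150 x 60 mm, origin at the centre of its underside.
Mind the look-alikes: they are no part of the job. What is shaped like the board but green is not meant.

How it is judged:
On the way, in this order (a step that is already met when the one before it is completed fails the run):
1. the board has dropped into the notches and lies flat (z of board in the frame of base between 0.024 and 0.0295 m and x of board in the frame of base between 0.065 and 0.075 m and angle between board's own z axis and vertical below 0.03 rad), for 0.2 s.
2. the keeper has been turned across the seated board (all of step 1 and value of joint keeper above 1.3 rad), for 0.2 s.
At the end, for the whole second after the job is handed in: The board rests in the notches (origin within 5 mm of x = 70 in the base frame, under 29.5 mm above the table, tilt under 0.03 rad), at rest, and the keeper is turned past 1.3 rad across it (all of step 2 and linear speed of board below 0.01 m/s and velocity of joint keeper below 0.05 rad/s); the robot touches nothing.
It fails at once if the board is lifted more than 8 mm off the rails or tipped (z of board in the frame of base above 0.043 m or angle between board's own z axis and vertical above 0.2 rad).
It fails at once if the robot touches the cast (contact force between any of the fingers, the arm and cast above 0.5 N).
It fails at once if a bystander is moved more than 20 mm (distance of any of hammer, screwdriver, jar, bin from where it was at the start of the episode above 0.02 m).
It also fails if it takes over 58 s, if anything falls off the work surface, if the arm or the gripper's body presses on something with over 40 N, if the wrist force passes 120 N, or if a joint passes its speed limit or range.

### The arm

A 6-joint arm with a two-finger parallel gripper is mounted at the origin on the work surface. World frame = base frame: x ahead of the robot, y to its left, z up, the work surface at z = 0. Lengths are in m, angles in rad, forces in N, time in s.
With the tool pointing down it reaches from about 0.35 to 0.975 m from the base axis. Payload 4.9 kg.
Tool frame: the origin (TCP) lies midway between the tips of the shut fingers; the grasp point (between the pads) lies 19 mm behind it; z points along the fingers, y is the direction in which the jaws open and shut (so a half turn about z gives the same grasp; the last joint's range is limited). The gripper opens to 85 mm and grips with 20 to 120 N. Pads are 22 mm wide; open, the fingers measure 114 mm over their backs; the gripper's body (76 mm by 85 mm) begins 54 mm behind the grasp point. The pads swing forward as they close: fully open they stand 13 mm farther back than shut.
Start: joints at [1.207, 0.053, 1.613, -0, 1.476, -0.119], TCP at [0.151, 0.606, 0.204] pointing down, gripper open.
Joint ranges: [-3.01, 3.01], [-1.01, 2.22], [0.06, 2.58], [-1.02, 4.17], [0.09, 2.62], [-3.14, 3.14]. Speed limits (rad/s): [2.57, 2.57, 3.14, 3.14, 3.14, 3.14].

### API

Orientations are given as a rotation vector (axis times angle).
In Python, from station import ctrl gives the robot as it stands.
- The arm moves only by the tool play_rows, never from a script. Its argument "motion" is a list that holds one entry, the list of rows, each a list of 7 numbers: the closure, from -1 (fully open) to 1 (shut), then the shift along the tool's x, y, z in cm, then the turn, a rotation vector about the tool's x, y, z in degrees. A call has 1 to 20 rows; each row is the pose to reach, as a shift and turn from the pose measured when the call began, along the tool's axes at that moment; what a row does not reach only later rows make up. A row lasts 1/8 s, in which the tool goes at most 62.5 mm and 10.7 degrees, less where a joint would pass 70% of its speed; a pose out of reach is approached as far as the arm can. A call with a gripper value outside its range is refused whole. The fingers move at their own pace and stop on an object; "newtons" is the grip in N (left out, the last holds). Time passes only in rows, so rows that repeat a pose let the fingers close. It gives the time, the measured TCP pose, the force and the opening at its end, in the units of the state.
- ctrl.get_obs(): the state, without advancing time (a new reading comes with each control period).
- ctrl.get_image(name): name is "side" or "top"; returns a dict with "color" (420x560x3 uint8, red, green, blue), "mtx" (3x3 intrinsics, pixels), "D" ([k1, k2, p1, p2, k3] as OpenCV has them; the pictures are not rectified), "T" (4x4, takes a point from camera to world coordinates). Camera axes: x right, y up, looking along -z (the intrinsics and any distortion apply to the point x, -y, -z); pixel columns grow to the right and rows downward; lengths in m; the calibration is good to about 2 mm. A picture is of the moment at which its call begins. There is no depth.
- ctrl.finish_job(): hands the job in, once; it reports no verdict.
The state is a dict: "t": time; "q": joint angles; "dq": joint speeds; "effort": joint torques, N m; "tool_pos": TCP position; "tool_rot": TCP orientation; "contact_force": force on the tool from outside, world axes, zero at the start; "wrist_torque": the same for the moment, N m; "opening": finger opening in m.
Only numpy, scipy, OpenCV 4.12 (cv2) and the standard library are available. Lean on these libraries where they do the work, as an engineer would, in place of code of your own. Each camera call takes 0.05 s, during which the arm holds its last target.

## Working session

There is one attempt and no reset: what is moved stays moved. The work goes in short steps, Python scripts to look and compute and a tool call to move; the robot and the scene stay as the last step left them, time stands still between calls to the robot, and variables do not carry over. Pictures are saved under pics/ and viewed, and the job is handed in when it is done.

Besides the shell and the picture viewer there is one more tool, called after "Request:" by a JSON object that holds its "fn" and its "kwargs", one argument or row to a line. play_rows: Moves the arm, as the interface text tells. Its arguments: {"type":"object","properties":{"motion":{"type":"array"},"newtons":{"type":"number"}},"required":["motion"]}

```bash
mkdir -p pics; ls; python3 - <<'E'
from station import ctrl
import cv2,numpy as np
for n in("top","side"):
    r=ctrl.get_image(n); cv2.imwrite(f"pics/{n}0.png",r["color"][:,:,::-1]); print(n,r["mtx"].round(1).tolist(),np.round(r["D"],4).tolist(),r["T"].round(3).tolist())
    np.savez(f"{n}0.npz",**r)
o=ctrl.get_obs(); print({k:np.round(v,3).tolist() for k,v in o.items()})
E
```

```text
pics
top [[490.4, 0.0, 289.0], [0.0, 490.4, 206.5], [0.0, 0.0, 1.0]] [-0.101, 0.0, 0.0, 0.0, 0.0] [[-0.016, 0.997, -0.071, 0.459], [-1.0, -0.016, 0.007, -0.002], [0.006, 0.072, 0.997, 1.377], [0.0, 0.0, 0.0, 1.0]]
side [[502.1, 0.0, 281.8], [0.0, 502.1, 217.0], [0.0, 0.0, 1.0]] [-0.1139, 0.0, 0.0, 0.0, 0.0] [[0.763, 0.397, -0.51, -0.076], [-0.647, 0.45, -0.616, -0.774], [-0.015, 0.8, 0.6, 0.823], [0.0, 0.0, 0.0, 1.0]]
{'t': 0.1, 'q': [1.207, 0.053, 1.614, -0.0, 1.476, -0.119], 'dq': [-0.001, -0.001, -0.003, -0.001, -0.002, -0.002], 'effort': [0.0, -39.49, -37.136, -0.0, 0.004, -0.0], 'tool_pos': [0.151, 0.606, 0.203], 'tool_rot': [-0.384, -3.118, 0.003], 'contact_force': [0.423, 0.657, -0.348], 'wrist_torque': [-0.02, 0.003, -0.014], 'opening': 0.086}
```

View pics/top0.png

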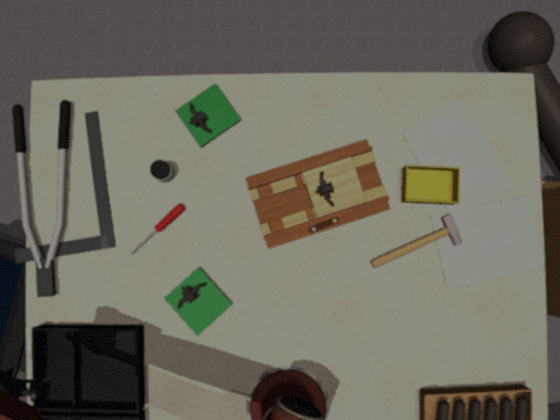

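View pics/side0.png

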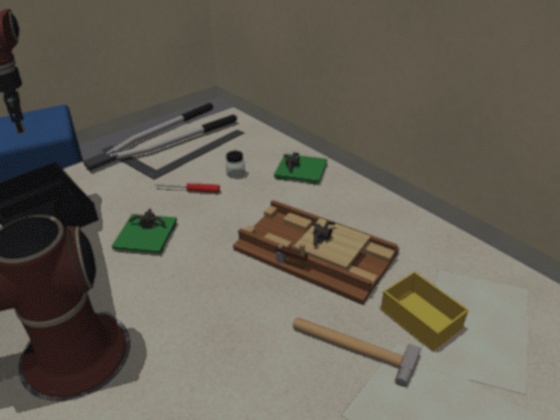

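The board is at about (338,185) in the top view. Look-alikes are the green boards at (208,115) and (198,300). The keeper is at about (324,225). I'll check with a close crop.

```bash
python3 - <<'E'
import cv2
a=cv2.imread("pics/top0.png")[130:260,235:400]; a=cv2.convertScaleAbs(cv2.resize(a,None,fx=4.5,fy=4.5,interpolation=cv2.INTER_CUBIC),alpha=1.5); cv2.imwrite("pics/topc.png",a)
a=cv2.imread("pics/side0.png")[195:305,225:405]; a=cv2.convertScaleAbs(cv2.resize(a,None,fx=4.4,fy=4.4,interpolation=cv2.INTER_CUBIC),alpha=1.5); cv2.imwrite("pics/sidec.png",a)
E
```

```text
(no output)
```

View pics/topc.png

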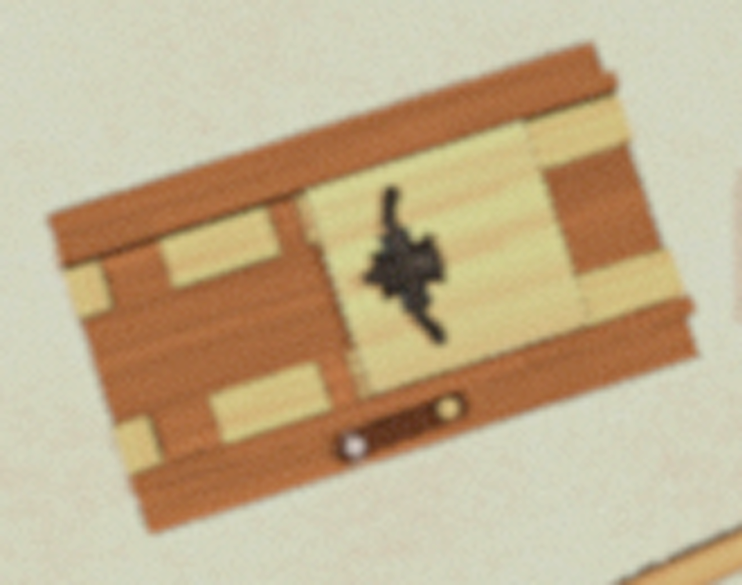

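View pics/sidec.png

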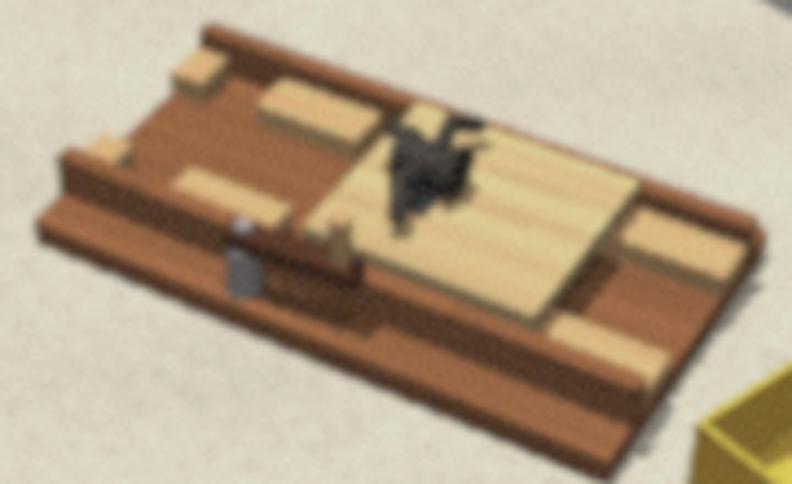

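The crop confirms it. The plywood board with its dark cast sits on the red-brown base. Base +x runs left and slightly down in the image, and the keeper peg (tan, crop 450,408) with its pivot (353,445) is on the +y side. Next I'll measure.

```bash
cat > h.py <<'E'
import cv2,numpy as np
def ray(c,uv):
    p=cv2.undistortPoints(np.array([[uv]],float),c["mtx"],c["D"])[0,0]
    d=c["T"][:3,:3]@np.array([p[0],-p[1],-1.0]); return c["T"][:3,3],d
def onz(c,uv,z):
    o,d=ray(c,uv); return (o+d*(z-o[2])/d[2])
def proj(c,P):
    q=c["T"][:3,:3].T@(np.asarray(P,float)-c["T"][:3,3]); q=q*[1,-1,-1]
    return cv2.projectPoints(q.reshape(1,1,3),np.zeros(3),np.zeros(3),c["mtx"],c["D"])[0].ravel()
def rigid(L,W):
    L=np.array(L);W=np.array(W);lc=L.mean(0);wc=W.mean(0);a=L-lc;b=W-wc
    th=np.arctan2((a[:,0]*b[:,1]-a[:,1]*b[:,0]).sum(),(a*b).sum())
    R=np.array([[np.cos(th),-np.sin(th)],[np.sin(th),np.cos(th)]]);t=wc-R@lc
    return th,t,R,W-(L@R.T+t)
E
python3 - <<'E'
from h import *
T=dict(np.load("top0.npz"));S=dict(np.load("side0.npz"))
tc=lambda p:(p[0]/4.5+235-.4,p[1]/4.5+130-.4); sc=lambda p:(p[0]/4.4+225-.4,p[1]/4.4+195-.4)
L=[(.16,-.105),(-.2,-.105),(-.2,.105),(.16,.105)]
W=[onz(T,tc(p),.02)[:2] for p in[(50,215),(595,42),(697,355),(150,532)]]
th,t,R,r=rigid(L,W);print("top",np.degrees(th),t,(r*1e3).round(1).tolist())
L2=[(.16,.105,.02),(-.2,.105,.02),(.16,.079,.047),(.16,-.067,.047),(-.2,-.079,.047)]
P2=[(40,222),(608,462),(65,152),(208,27),(762,225)]
W2=[onz(S,sc(p),l[2])[:2] for p,l in zip(P2,L2)]
th2,t2,R2,r2=rigid([l[:2] for l in L2],W2);print("side",np.degrees(th2),t2,(r2*1e3).round(1).tolist())
inv=lambda w:((np.asarray(w)[:2]-t)@R*1e3).round(1)
for p in[(303,190),(368,393),(525,122),(590,325)]:print("board",inv(onz(T,tc(p),.055)))
print("peg",inv(onz(T,tc((450,408)),.093)),"piv",inv(onz(T,tc((353,445)),.066)))
for n,l in dict(pivot=(.025,.092,.063),).items():
    w=np.r_[t+R@np.array(l[:2]),l[2]];print(n,proj(T,w),tc((353,445)),proj(S,w),sc((243,228)))
E
```

```text
top 106.83363273787657 [ 0.58718415 -0.07389196] [[-1.9, -2.6], [-2.1, 0.3], [1.6, 3.3], [2.4, -1.1]]
side 106.10360738504643 [ 0.58890401 -0.07880316] [[-2.3, -5.4], [1.0, 2.7], [2.4, 0.8], [1.7, 2.0], [-2.8, -0.2]]
board [  6.6 -65.1]
board [ 7.2 63.6]
board [-134.7  -63.9]
board [-133.2   65.5]
peg [-32.9  87.6] piv [26.  90.6]
pivot [313.50367465 228.8919511 ] (313.0444444444445, 228.48888888888888) [279.15754675 246.03042653] (279.82727272727277, 246.4181818181818)
```

```bash
cat >> h.py <<'E'
from scipy.spatial.transform import Rotation as Ro
TH=np.radians(106.7); t0=np.array([.5878,-.0755]); Rb=np.array([[np.cos(TH),-np.sin(TH)],[np.sin(TH),np.cos(TH)]])
def b2w(x,y,z): return np.r_[t0+Rb@np.array([x,y]),z]   # metres
def w2b(p): return np.r_[Rb.T@(np.asarray(p)[:2]-t0),p[2]]
def down(yaw): # tool z down, tool x at base-frame yaw
    a=TH+yaw; x=np.array([np.cos(a),np.sin(a),0]);z=np.array([0,0,-1.]);return Ro.from_matrix(np.c_[x,np.cross(z,x),z])
def row(o,x,y,z,yaw):
    R0=Ro.from_rotvec(o["tool_rot"]); d=R0.inv().apply(b2w(x,y,z)-o["tool_pos"])*100
    return np.r_[d,np.degrees((R0.inv()*down(yaw)).as_rotvec())].round(2).tolist()
def st(o): 
    R=Ro.from_rotvec(o["tool_rot"]).as_matrix(); 
    print("t",round(o["t"],2),"base mm",(w2b(o["tool_pos"])*1e3).round(1),"yaw",np.degrees(np.arctan2(R[1,0],R[0,0])-TH).round(1),"F_base",np.r_[Rb.T@np.array(o["contact_force"])[:2],o["contact_force"][2]].round(2),"op",round(o["opening"],4),"q",np.round(o["q"],2))
E
python3 - <<'E'
from h import *
from station import ctrl
o=ctrl.get_obs();st(o);print(row(o,-.165,0,.2,0))
E
```

```text
t 0.1 base mm [778.  222.4 203.1] yaw 59.3 F_base [ 0.51 -0.59 -0.35] op 0.0857 q [ 1.21  0.05  1.61 -0.    1.48 -0.12]
[-67.29, -69.7, 0.43, -0.1, 0.05, 59.27]
```

Request:
{"fn": "play_rows", "kwargs": {
  "motion": [
    [[1,-67.3,-69.7,0.4,0,0,59.3],[1,-67.3,-69.7,0.4,0,0,59.3],[1,-67.3,-69.7,0.4,0,0,59.3],[1,-67.3,-69.7,0.4,0,0,59.3],[1,-67.3,-69.7,0.4,0,0,59.3],[1,-67.3,-69.7,0.4,0,0,59.3],[1,-67.3,-69.7,0.4,0,0,59.3],[1,-67.3,-69.7,0.4,0,0,59.3],[1,-67.3,-69.7,0.4,0,0,59.3],[1,-67.3,-69.7,0.4,0,0,59.3],[1,-67.3,-69.7,0.4,0,0,59.3],[1,-67.3,-69.7,0.4,0,0,59.3],[1,-67.3,-69.7,0.4,0,0,59.3],[1,-67.3,-69.7,0.4,0,0,59.3],[1,-67.3,-69.7,0.4,0,0,59.3],[1,-67.3,-69.7,0.4,0,0,59.3],[1,-67.3,-69.7,0.4,0,0,59.3],[1,-67.3,-69.7,0.4,0,0,59.3],[1,-67.3,-69.7,0.4,0,0,59.3],[1,-67.3,-69.7,0.4,0,0,59.3]]
  ],
  "newtons": 40
}}

```text
t: 2.6
tool_pos: [0.6351, -0.2326, 0.2006]
tool_rot: [1.874, 2.52, -0.003]
contact_force: [-0.3, 0.6, -0.7]
opening: -0.0
```

```bash
python3 - <<'E'
from h import *
from station import ctrl
o=ctrl.get_obs();st(o);print(row(o,-.165,0,.2,0))
r=ctrl.get_image("side");cv2.imwrite("pics/s1.png",cv2.convertScaleAbs(r["color"][:,:,::-1],alpha=1.5))
E
```

```text
t 2.6 base mm [-1.640e+02 -1.000e-01  2.006e+02] yaw 0.0 F_base [ 0.69  0.1  -0.71] op -0.0 q [-0.46  0.17  1.49 -0.    1.48 -0.75]
[-0.1, -0.01, 0.06, -0.05, 0.1, 0.04]
```

View pics/s1.png

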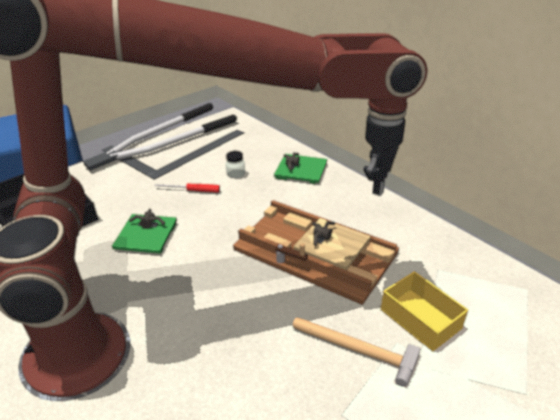

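Gripper tip at (378,188), above the base's rear end and clear of everything. Descending into the gap.

Request:
{"fn": "play_rows", "kwargs": {
  "motion": [
    [[1,0,0,5,0,0,0],[1,0,0,9,0,0,0],[1,0,0,12,0,0,0],[1,0,0,14,0,0,0],[1,0,0,16,0,0,0],[1,0,0,16.8,0,0,0],[1,0,0,16.8,0,0,0]]
  ]
}}

```text
t: 3.52
tool_pos: [0.6351, -0.233, 0.0325]
tool_rot: [1.874, 2.52, -0.003]
contact_force: [0.3, -0.3, -0.4]
opening: 0.0003
```

```bash
python3 - <<'E'
from h import *
from station import ctrl
o=ctrl.get_obs();st(o)
for n in("side","top"):
    r=ctrl.get_image(n)["color"][:,:,::-1]; a=r[170:310,225:425] if n=="side" else r[110:260,230:430]
    cv2.imwrite(f"pics/{n}2.png",cv2.convertScaleAbs(cv2.resize(a,None,fx=3.9,fy=3.9,interpolation=cv2.INTER_CUBIC),alpha=1.5))
E
```

```text
t 3.52 base mm [-1.645e+02 -1.000e-01  3.250e+01] yaw 0.0 F_base [-0.33 -0.18 -0.43] op 0.0003 q [-0.46  0.32  1.61 -0.    1.21 -0.75]
```

View pics/side2.png

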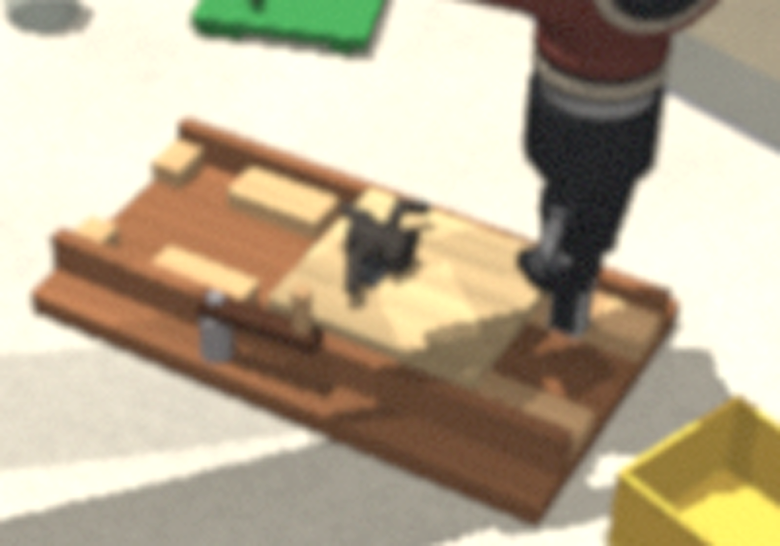

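View pics/top2.png

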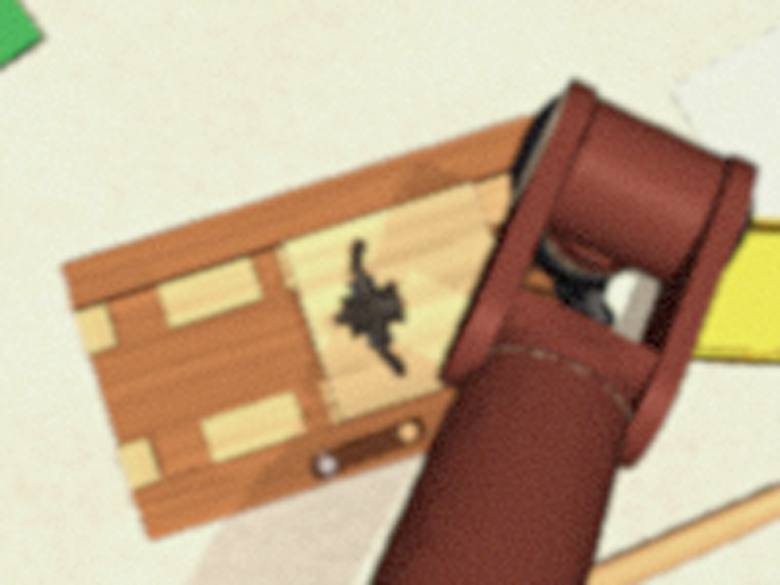

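Request:
{"fn": "play_rows", "kwargs": {
  "motion": [
    [[1,0.5,0,0,0,0,0],[1,1,0,0,0,0,0],[1,1.5,0,0,0,0,0],[1,2,0,0,0,0,0],[1,2.5,0,0,0,0,0],[1,3,0,0,0,0,0],[1,3.5,0,0,0,0,0],[1,4,0,0,0,0,0]]
  ]
}}

```text
t: 4.62
tool_pos: [0.6243, -0.1948, 0.0337]
tool_rot: [1.873, 2.519, -0.002]
contact_force: [0.8, 0.7, 0.4]
opening: 0.0002
```

```bash
python3 - <<'E'
from h import *
from station import ctrl
o=ctrl.get_obs();st(o)
for n in("side","top"):
    r=ctrl.get_image(n)["color"][:,:,::-1]; a=r[170:310,225:425] if n=="side" else r[110:260,230:430]
    cv2.imwrite(f"pics/{n}3.png",cv2.convertScaleAbs(cv2.resize(a,None,fx=3.9,fy=3.9,interpolation=cv2.INTER_CUBIC),alpha=1.5))
E
```

```text
t 4.62 base mm [-124.8   -0.7   33.7] yaw 0.0 F_base [ 0.44 -0.96  0.44] op 0.0002 q [-0.42  0.27  1.67 -0.    1.2  -0.71]
```

View pics/side3.png

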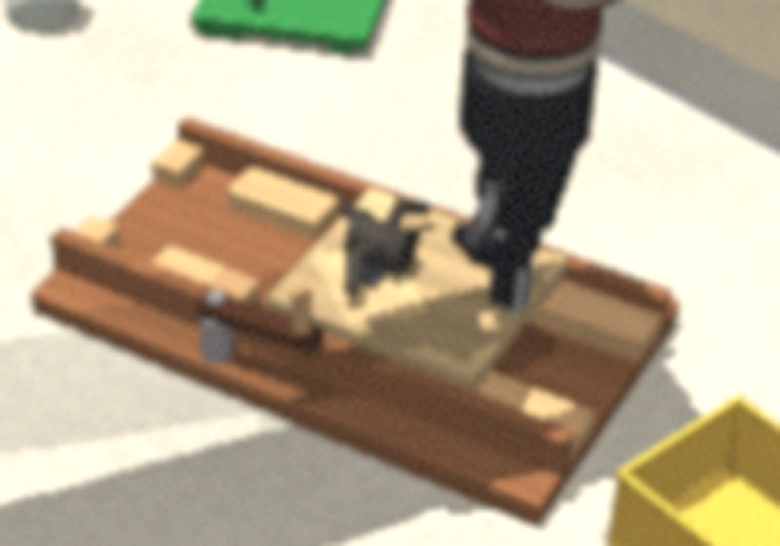

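```bash
python3 - <<'E'
from h import *
from station import ctrl
o=ctrl.get_obs();S=ctrl.get_image("side");T=ctrl.get_image("top")
f=lambda w:((proj(S,w)-[225,170]+.4)*3.9).round(0)
print("tcp",f(o["tool_pos"]))
for x in(-.134,-.12,-.1):
  print(x,[f(b2w(x,y,.055)) for y in(-.065,0,.065)])
r=S["color"][:,:,::-1][200:280,290:390]
cv2.imwrite("pics/s3b.png",cv2.convertScaleAbs(cv2.resize(r,None,fx=7.5,fy=7.5,interpolation=cv2.INTER_CUBIC),alpha=1.7))
E
```

```text
tcp [505. 336.]
-0.134 [array([567., 257.]), array([521., 315.]), array([471., 378.])]
-0.12 [array([547., 250.]), array([500., 307.]), array([450., 369.])]
-0.1 [array([518., 239.]), array([471., 296.]), array([419., 357.])]
```

View pics/s3b.png

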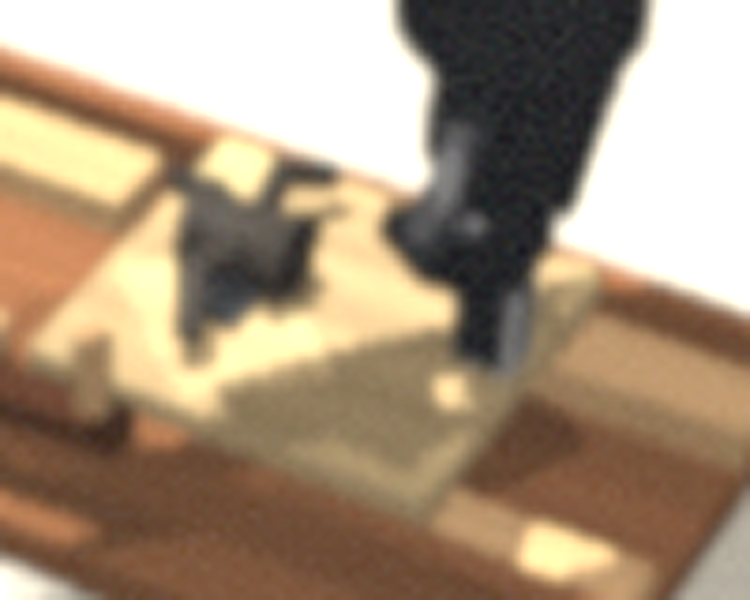

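View pics/top3.png

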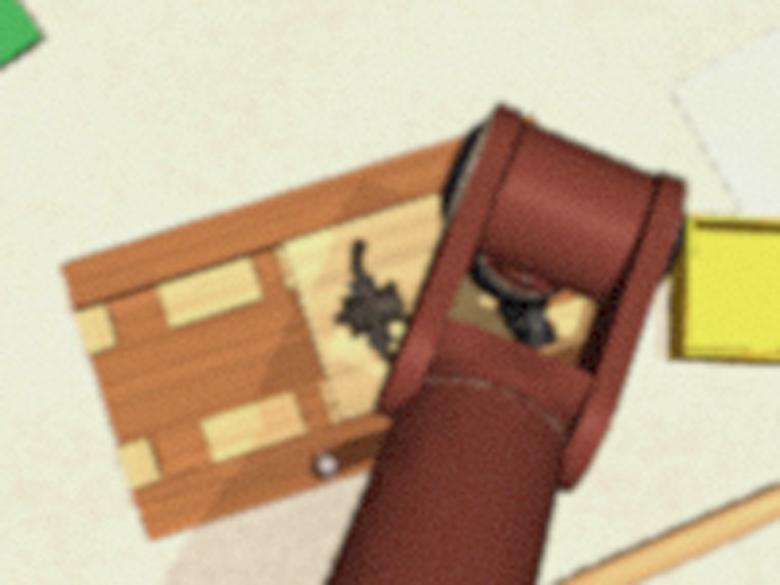

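```bash
python3 - <<'E'
from h import *
S=dict(np.load("side0.npz"))
print("s1 tcp",proj(S,[.6351,-.2326,.2006]), "s2", (proj(S,[.6351,-.233,.0325])-[225,170])*3.9,"s2 z+18",(proj(S,[.6351,-.233,.0505])-[225,170])*3.9)
r=cv2.imread("pics/s1.png")[110:210,330:450]
cv2.imwrite("pics/s1b.png",cv2.convertScaleAbs(cv2.resize(r,None,fx=6,fy=6,interpolation=cv2.INTER_CUBIC),alpha=1.7))
E
```

```text
s1 tcp [376.06418423 203.57831568] s2 [562.14448193 359.54226166] s2 z+18 [564.91418533 337.02437355]
```

View pics/s1b.png

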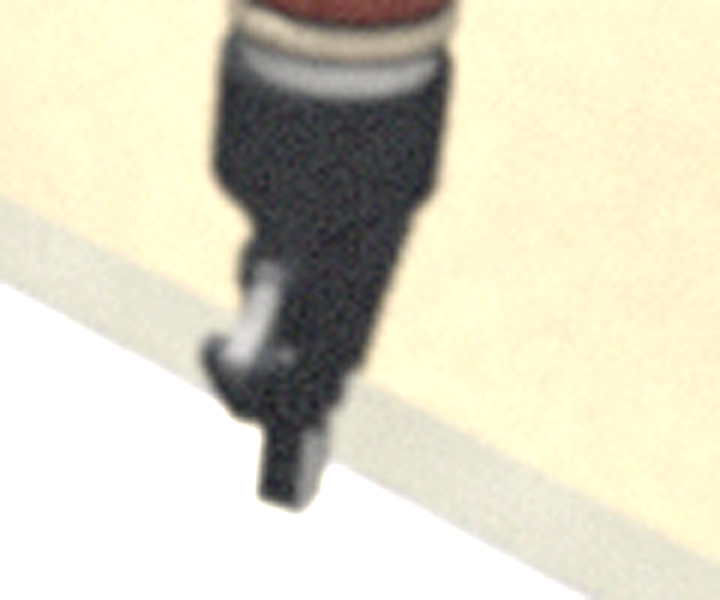

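The rendered fingertip sits about 6–10 px higher than the projected TCP. So the tip is really about 20–25 mm above the reported TCP height, and it is hovering over the board rather than behind it (the board hasn't moved). I'll back off and calibrate the tip height by touching the gap floor.

Request:
{"fn": "play_rows", "kwargs": {
  "motion": [
    [[1,0,0,-0.5,0,0,0],[1,-2,0,-0.5,0,0,0],[1,-4.0,0,-0.5,0,0,0],[1,-4.0,0,-0.3,0,0,0],[1,-4.0,0,0,0,0,0],[1,-4.0,0,0.3,0,0,0],[1,-4.0,0,0.6,0,0,0],[1,-4.0,0,0.6,0,0,0]]
  ]
}}

```text
t: 5.82
tool_pos: [0.6356, -0.2329, 0.0273]
tool_rot: [1.873, 2.52, -0.002]
contact_force: [0.8, -0.6, -0.7]
opening: 0.0002
```

```bash
python3 - <<'E'
from h import *
from station import ctrl
o=ctrl.get_obs();st(o)
S=ctrl.get_image("side");print((proj(S,o["tool_pos"])-[290,190])*6,"z+20",(proj(S,o["tool_pos"]+np.array([0,0,.02]))-[290,190])*6)
r=S["color"][:,:,::-1][190:290,290:410]
cv2.imwrite("pics/s4.png",cv2.convertScaleAbs(cv2.resize(r,None,fx=6,fy=6,interpolation=cv2.INTER_CUBIC),alpha=2.2))
E
```

```text
t 5.83 base mm [-164.5   -0.6   27.3] yaw 0.1 F_base [-0.81 -0.59 -0.75] op 0.0002 q [-0.46  0.33  1.61 -0.    1.2  -0.75]
[474.29957414 442.35184955] z+20 [479.02290968 404.03479847]
```

View pics/s4.png

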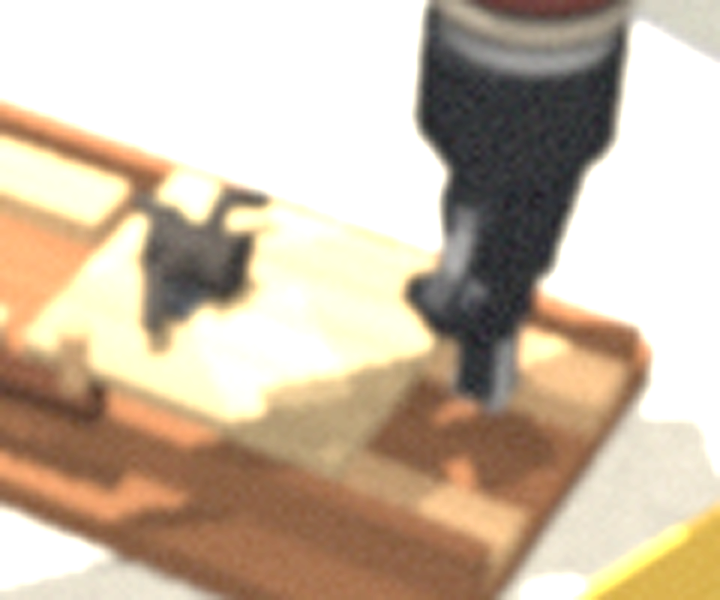

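Request:
{"fn": "play_rows", "kwargs": {
  "motion": [
    [[1,0,0,0.4,0,0,0],[1,0,0,0.8,0,0,0],[1,0,0,1.2,0,0,0],[1,0,0,1.5,0,0,0],[1,0,0,1.5,0,0,0]]
  ]
}}

```text
t: 6.5
tool_pos: [0.6355, -0.233, 0.0121]
tool_rot: [1.873, 2.52, -0.003]
contact_force: [0.0, -0.4, -0.8]
opening: -0.0001
```

```bash
python3 - <<'E'
from h import *
from station import ctrl
o=ctrl.get_obs();st(o)
S=ctrl.get_image("side");print((proj(S,o["tool_pos"])-[290,190])*6,"z+20",(proj(S,o["tool_pos"]+np.array([0,0,.02]))-[290,190])*6)
r=S["color"][:,:,::-1][190:290,290:410]
cv2.imwrite("pics/s5.png",cv2.convertScaleAbs(cv2.resize(r,None,fx=6,fy=6,interpolation=cv2.INTER_CUBIC),alpha=2.2))
E
```

```text
t 6.5 base mm [-164.5   -0.5   12.1] yaw 0.1 F_base [-0.43  0.11 -0.81] op -0.0001 q [-0.46  0.35  1.61 -0.    1.18 -0.75]
[470.72602106 471.10873946] z+20 [475.38984461 433.40197854]
```

View pics/s5.png

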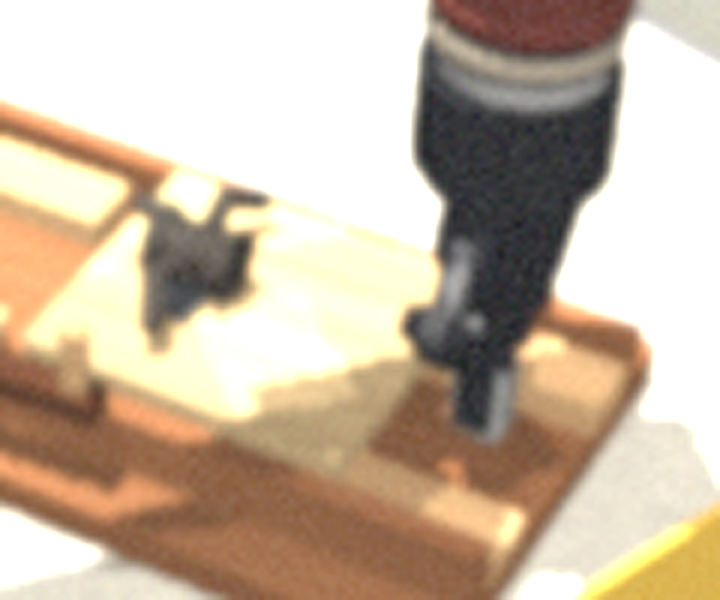

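Confirmed: reported z is 12 mm, below the 20 mm floor, with no contact, and the tip at (487,435) is about 20+ mm above it. I'll go slightly lower and push.

Request:
{"fn": "play_rows", "kwargs": {
  "motion": [
    [[1,0,0,0.3,0,0,0],[1,0,0,0.5,0,0,0],[1,0.5,0,0.5,0,0,0],[1,1.0,0,0.5,0,0,0],[1,1.5,0,0.5,0,0,0],[1,2,0,0.5,0,0,0],[1,2.5,0,0.5,0,0,0],[1,3,0,0.5,0,0,0],[1,3.5,0,0.5,0,0,0]]
  ]
}}

```text
t: 7.68
tool_pos: [0.6257, -0.1997, 0.0075]
tool_rot: [1.872, 2.519, -0.003]
contact_force: [1.3, -3.4, 0.5]
opening: 0.0001
```

```bash
python3 - <<'E'
from h import *
from station import ctrl
o=ctrl.get_obs();st(o)
S=ctrl.get_image("side")
r=S["color"][:,:,::-1][190:290,290:410]
cv2.imwrite("pics/s6.png",cv2.convertScaleAbs(cv2.resize(r,None,fx=6,fy=6,interpolation=cv2.INTER_CUBIC),alpha=2.2))
E
```

```text
t 7.67 base mm [-129.9   -0.6    7.5] yaw 0.0 F_base [-3.6  -0.26  0.45] op 0.0001 q [-0.42  0.31  1.67 -0.    1.16 -0.71]
```

View pics/s6.png

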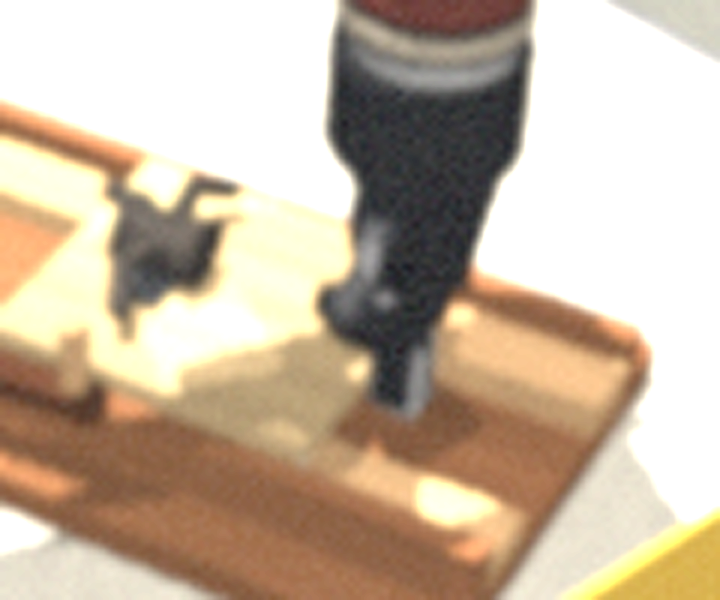

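Board is moving (cast shifted left, 3.6 N resistance). Continuing.

Request:
{"fn": "play_rows", "kwargs": {
  "motion": [
    [[1,0.4,0,0,0,0,0],[1,0.8,0,0,0,0,0],[1,1.2,0,0,0,0,0],[1,1.6,0,0,0,0,0],[1,2.0,0,0,0,0,0],[1,2.4,0,0,0,0,0],[1,2.8,0,0,0,0,0],[1,3.2,0,0,0,0,0],[1,3.6,0,0,0,0,0],[1,4.0,0,0,0,0,0],[1,4.4,0,0,0,0,0],[1,4.8,0,0,0,0,0],[1,5.2,0,0,0,0,0],[1,5.6,0,0,0,0,0],[1,6.0,0,0,0,0,0],[1,6.4,0,0,0,0,0],[1,6.8,0,0,0,0,0],[1,7.2,0,0,0,0,0],[1,7.6,0,0,0,0,0],[1,8,0,0,0,0,0]]
  ]
}}

```text
t: 10.22
tool_pos: [0.6026, -0.1223, 0.0074]
tool_rot: [1.872, 2.519, -0.002]
contact_force: [1.4, -4.9, 1.5]
opening: 0.0002
```

```bash
python3 - <<'E'
from h import *
from station import ctrl
o=ctrl.get_obs();st(o)
for n in("side","top"):
    r=ctrl.get_image(n)["color"][:,:,::-1]; a=r[170:310,225:425] if n=="side" else r[130:260,235:400]
    cv2.imwrite(f"pics/{n}7.png",cv2.convertScaleAbs(cv2.resize(a,None,fx=3.9 if n=="side" else 4.5,fy=3.9 if n=="side" else 4.5,interpolation=cv2.INTER_CUBIC),alpha=1.5))
E
```

```text
t 10.22 base mm [-49.1  -0.7   7.4] yaw 0.1 F_base [-5.06  0.04  1.53] op 0.0002 q [-0.32  0.22  1.77 -0.    1.14 -0.61]
```

View pics/side7.png

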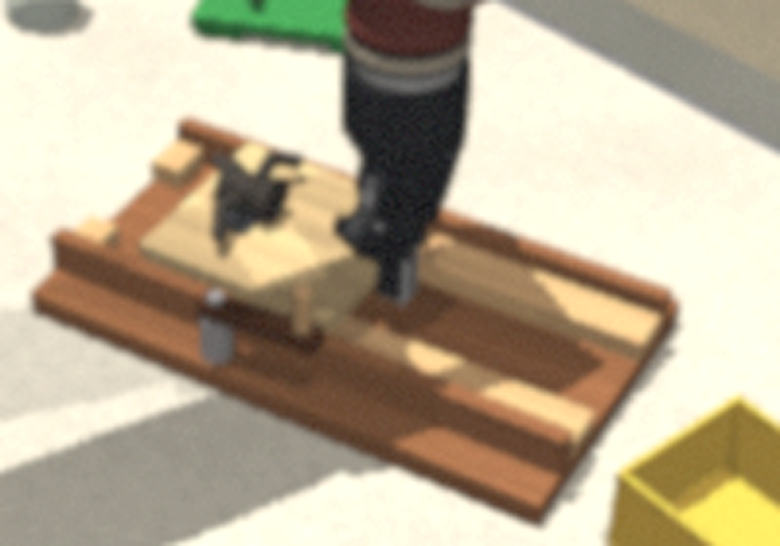

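View pics/top7.png

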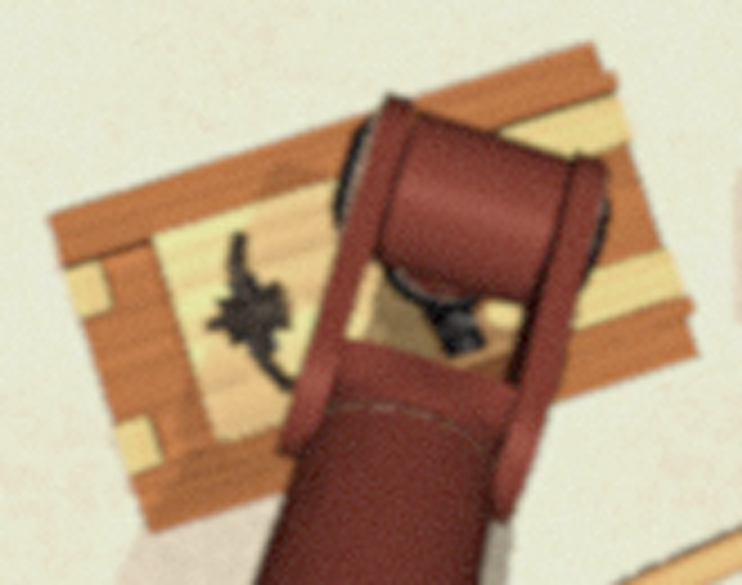

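```bash
python3 - <<'E'
from h import *
T=dict(np.load("top0.npz"))
for p in((152,235),(215,442)): print(w2b(onz(T,(p[0]/4.5+234.6,p[1]/4.5+129.6),.055))*1e3)
for p in((303,190),(368,393)): print(w2b(onz(T,(p[0]/4.5+234.6,p[1]/4.5+129.6),.055))*1e3)
E
```

```text
[103.65230802 -66.43240835  55.        ]
[105.10819031  63.96390545  55.        ]
[  8.51059431 -64.98260014  55.        ]
[ 8.73143629 63.74500821 55.        ]
```

Front edge is at base x ≈104, so about 36 mm to go. 2.8 cm quickly, then slowly.

Request:
{"fn": "play_rows", "kwargs": {
  "motion": [
    [[1,0.4,0,0,0,0,0],[1,0.8,0,0,0,0,0],[1,1.2,0,0,0,0,0],[1,1.6,0,0,0,0,0],[1,2.0,0,0,0,0,0],[1,2.3,0,0,0,0,0],[1,2.5,0,0,0,0,0],[1,2.7,0,0,0,0,0],[1,2.9,0,0,0,0,0],[1,3.1,0,0,0,0,0],[1,3.3,0,0,0,0,0]]
  ]
}}

```text
t: 11.7
tool_pos: [0.5929, -0.0903, 0.0074]
tool_rot: [1.872, 2.52, -0.002]
contact_force: [1.4, -5.0, 1.6]
opening: -0.0
```

```bash
cat > look.py <<'E'
import sys
from h import *
from station import ctrl
o=ctrl.get_obs();st(o);k=sys.argv[1]
for n in("side","top"):
    r=ctrl.get_image(n)["color"][:,:,::-1]; a=r[170:310,225:425] if n=="side" else r[130:260,235:400]
    f=3.9 if n=="side" else 4.5
    cv2.imwrite(f"pics/{n}{k}.png",cv2.convertScaleAbs(cv2.resize(a,None,fx=f,fy=f,interpolation=cv2.INTER_CUBIC),alpha=1.5))
E
python3 look.py 8
```

```text
t 11.7 base mm [-15.6  -0.6   7.4] yaw 0.1 F_base [-5.23  0.1   1.65] op -0.0 q [-0.27  0.19  1.81 -0.    1.14 -0.57]
```

View pics/side8.png

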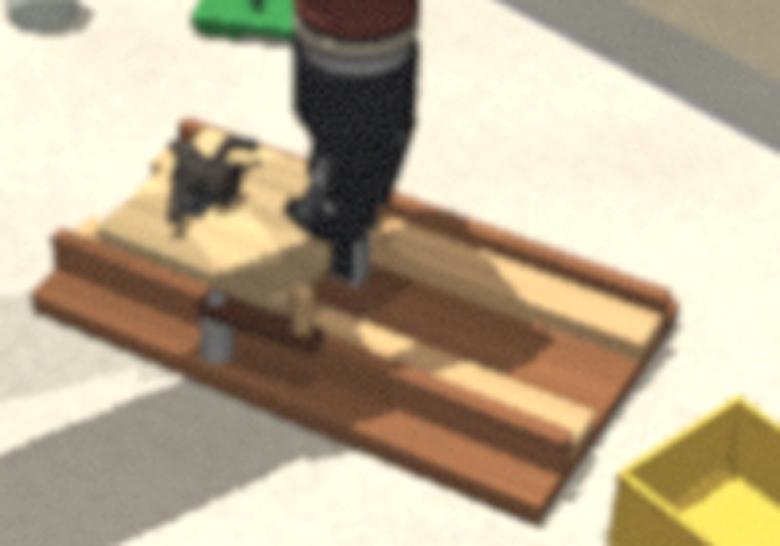

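Still proud. Slow push with small steps.

Request:
{"fn": "play_rows", "kwargs": {
  "motion": [
    [[1,0.15,0,0,0,0,0],[1,0.3,0,0,0,0,0],[1,0.45,0,0,0,0,0],[1,0.6,0,0,0,0,0]]
  ]
}}

```text
t: 12.3
tool_pos: [0.5905, -0.084, 0.0068]
tool_rot: [1.872, 2.521, -0.002]
contact_force: [1.1, -3.2, 0.3]
opening: 0.0002
```

```bash
python3 look.py 9
```

```text
t 12.3 base mm [-8.9 -0.2  6.8] yaw 0.1 F_base [-3.41 -0.12  0.31] op 0.0002 q [-0.27  0.19  1.82 -0.    1.14 -0.56]
```

View pics/side9.png

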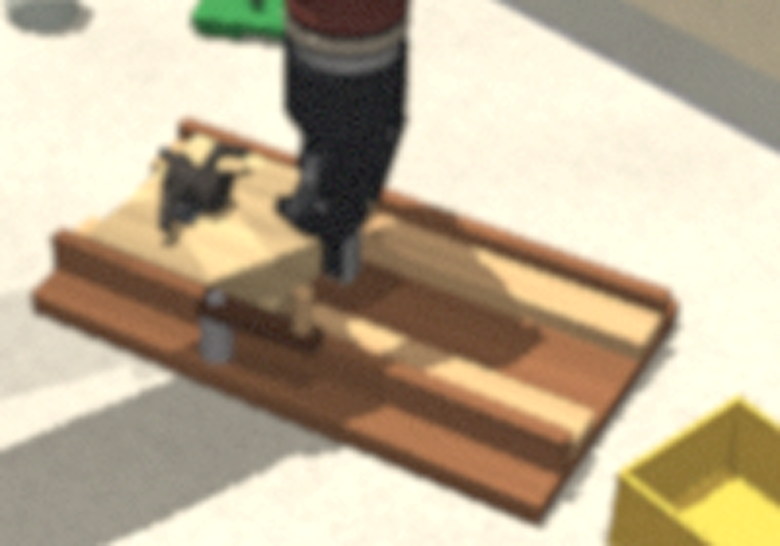

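View pics/top9.png

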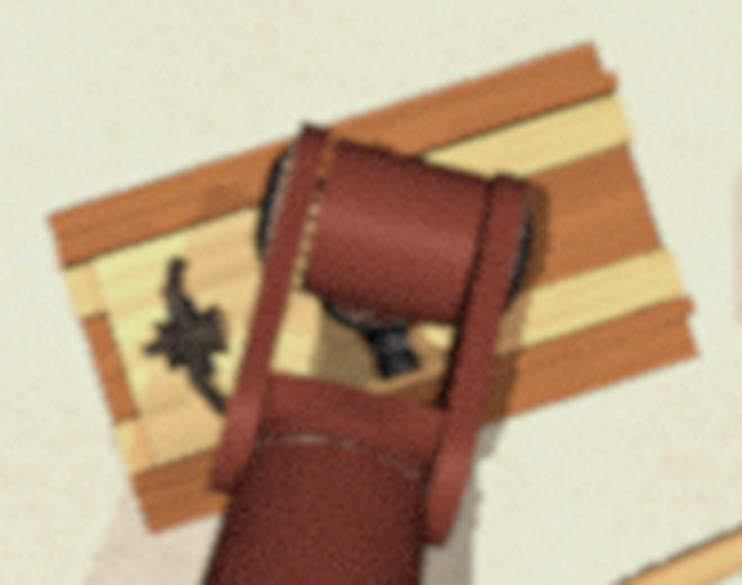

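The board looks dropped and flush. A small further push will show whether the notch walls stop it.

Request:
{"fn": "play_rows", "kwargs": {
  "motion": [
    [[1,0.1,0,0,0,0,0],[1,0.2,0,0,0,0,0],[1,0.3,0,0,0,0,0]]
  ]
}}

```text
t: 12.78
tool_pos: [0.5904, -0.0829, 0.0069]
tool_rot: [1.87, 2.519, -0.005]
contact_force: [3.9, -10.8, -3.2]
opening: -0.0001
```

```bash
python3 look.py 10
```

```text
t 12.78 base mm [-7.9 -0.3  6.9] yaw 0.1 F_base [-11.47  -0.67  -3.19] op -0.0001 q [-0.26  0.18  1.82 -0.01  1.13 -0.55]
```

View pics/side10.png

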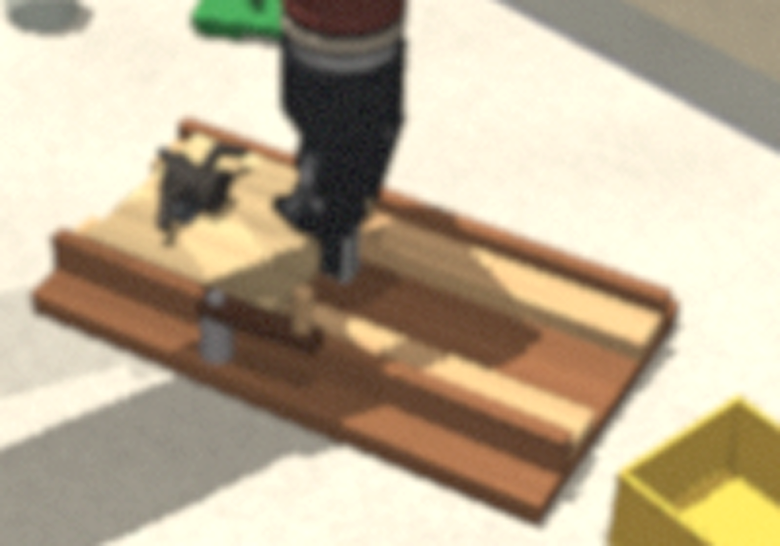

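The walls stop it at 11 N, so it's seated. Backing off, lifting clear, and moving to the keeper's start side.

Request:
{"fn": "play_rows", "kwargs": {
  "motion": [
    [[1,-1,0,0,0,0,0],[1,-3,0,0,0,0,0],[1,-4.5,0,-2,0,0,0],[1,-4.5,0,-7,0,0,0],[1,-4.5,0,-12,0,0,0],[1,-4.5,-5,-12,0,0,10],[1,-4.5,-10.8,-12,0,0,20],[1,-4.5,-16,-12,0,0,30],[1,-4.5,-20,-12,0,0,40],[1,-4.5,-20,-12,0,0,45],[1,-4.5,-20,-12,0,0,45]]
  ]
}}

```text
t: 14.25
tool_pos: [0.412, -0.1842, 0.1289]
tool_rot: [2.689, 1.61, 0.0]
contact_force: [0.7, 0.7, -0.5]
opening: 0.0003
```

```bash
python3 look.py 11
```

```text
t 14.25 base mm [-53.6 199.6 128.9] yaw -44.9 F_base [ 0.45 -0.85 -0.49] op 0.0003 q [-0.58 -0.33  2.09 -0.    1.38 -0.09]
```

View pics/side11.png

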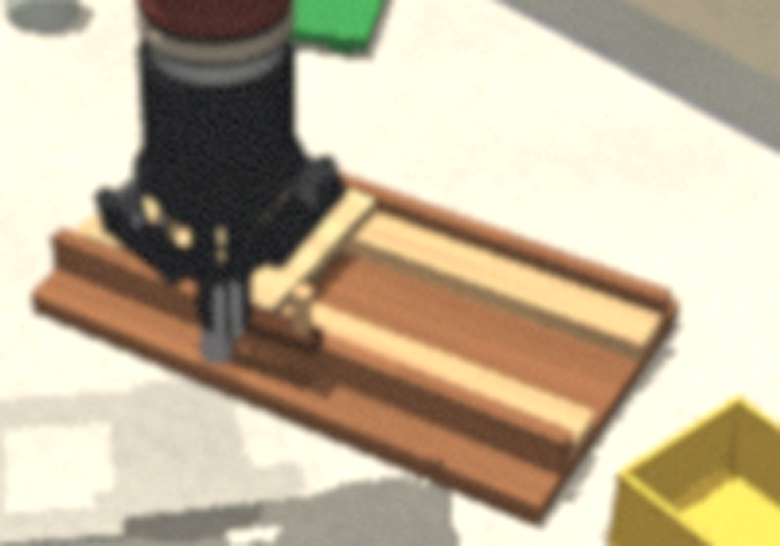

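View pics/top11.png

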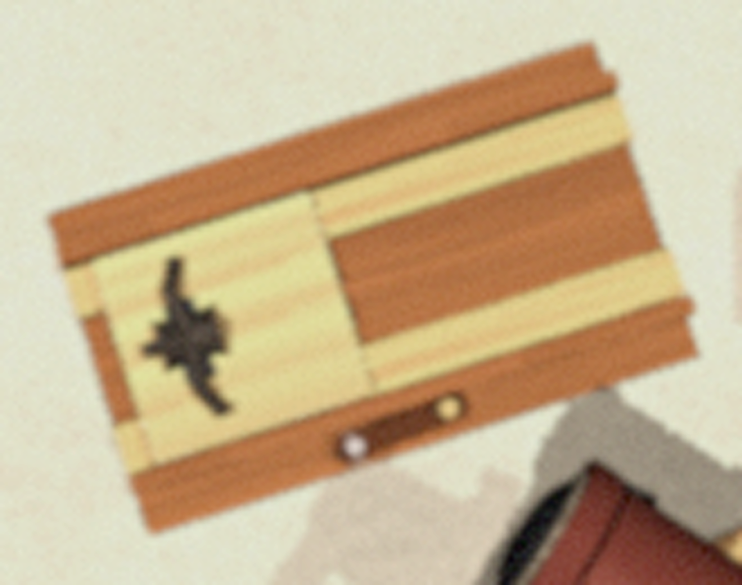

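```bash
python3 - <<'E'
from h import *
from station import ctrl
T=dict(np.load("top0.npz"));S=dict(np.load("side0.npz"))
for p in((97,262),(152,468),(308,190),(372,388)): print(w2b(onz(T,(p[0]/4.5+234.6,p[1]/4.5+129.6),.047))*1e3)
g=lambda p,z:w2b(onz(T,(p[0]/4.5+234.6,p[1]/4.5+129.6),z))*1e3
print("peg",g((450,408),.093),"piv",g((353,445),.064))
o=ctrl.get_obs()
for dz in(0,.01,.02,.03):print(dz,(proj(S,o["tool_pos"]+np.array([0,0,dz]))-[225,170]+.4)*3.9)
print(row(o,-.053,.108,.129,-np.pi/4)); print(row(o,-.053,.108,.05,-np.pi/4))
E
```

```text
[140.3415894  -61.82909049  47.        ]
[145.97386697  67.17997917  47.        ]
[  5.01499355 -65.07746046  47.        ]
[ 4.90483382 61.36684356 47.        ]
peg [-31.37773299  87.6854544   93.        ] piv [27.4067891  90.79307948 64.        ]
0 [225.70178847 366.44744286]
0.01 [225.42724579 352.26349304]
0.02 [225.14935771 337.90618182]
0.03 [224.86807324 323.37285628]
[6.44, 6.45, -0.06, 0.31, 0.21, 0.19]
[6.47, 6.41, 7.84, 0.31, 0.21, 0.19]
```

Seated: board edges are at base x ≈3–5 and ≈141–144, matching home within my measuring error. Now to the keeper's outer side. The finger height offset varies with reach, so I'll check it by eye before pushing.

Request:
{"fn": "play_rows", "kwargs": {
  "motion": [
    [[1,2,2,0,0,0,0],[1,4.5,4.5,0,0.3,0.2,0.2],[1,6.5,6.4,0,0.3,0.2,0.2],[1,6.5,6.4,2,0.3,0.2,0.2],[1,6.5,6.4,4.5,0.3,0.2,0.2],[1,6.5,6.4,6.5,0.3,0.2,0.2],[1,6.5,6.4,6.7,0.3,0.2,0.2],[1,6.5,6.4,6.7,0.3,0.2,0.2]]
  ]
}}

```text
t: 15.35
tool_pos: [0.4992, -0.1571, 0.0613]
tool_rot: [-2.697, -1.611, 0.001]
contact_force: [-0.1, 0.7, -0.3]
opening: 0.0001
```

```bash
python3 look.py 12; python3 - <<'E'
from h import *
from station import ctrl
S=dict(np.load("side0.npz"));o=ctrl.get_obs()
for dz in(0,.01,.02,.03):print(dz,(proj(S,o["tool_pos"]+np.array([0,0,dz]))-[225,170]+.4)*3.9)
E
```

```text
t 15.35 base mm [-52.7 108.3  61.3] yaw -45.0 F_base [ 0.71 -0.13 -0.32] op 0.0001 q [-0.45 -0.06  1.97 -0.    1.23  0.05]
0 [313.43439845 360.61868438]
0.01 [313.66401179 347.67331224]
0.02 [313.89522028 334.58410775]
0.03 [314.12802871 321.34907256]
```

View pics/side12.png

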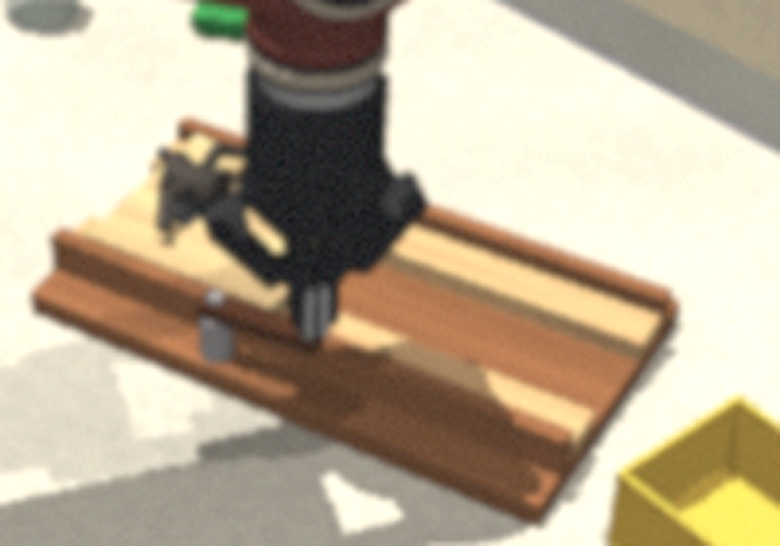

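View pics/top12.png

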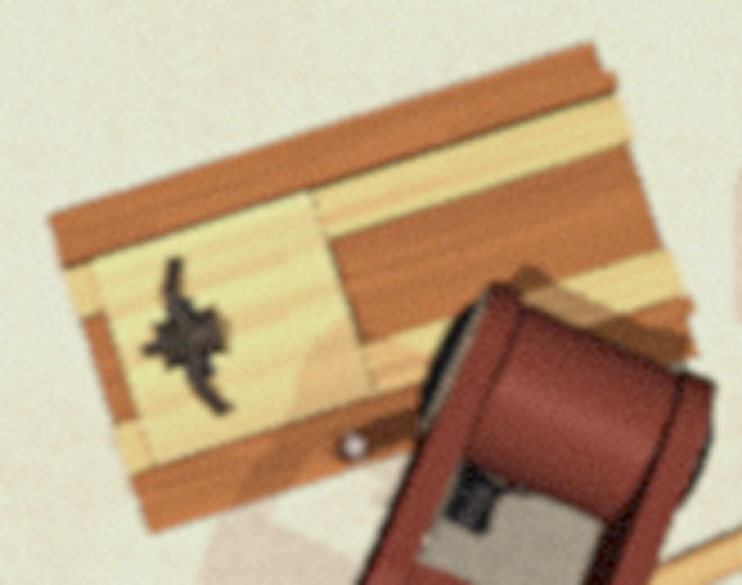

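Tip at (315,340), to the right of and outside the peg, estimated at about 77 mm height. I'll compute the arc.

```bash
python3 - <<'E'
from h import *
from station import ctrl
o=ctrl.get_obs()
for th in np.arange(.05,1.66,.1):
    x=.026-.058*np.cos(th)-.017*.7071; y=.0915-.058*np.sin(th)+.017*.7071
    print(round(th,2),np.round(row(o,x,y,.055,-np.pi/4)[:3],1).tolist())
E
```

```text
0.05 [1.1, -0.2, 0.7]
0.15 [1.6, 0.2, 0.7]
0.25 [2.1, 0.5, 0.7]
0.35 [2.6, 0.8, 0.7]
0.45 [3.1, 1.0, 0.7]
0.55 [3.7, 1.2, 0.7]
0.65 [4.2, 1.3, 0.7]
0.75 [4.8, 1.3, 0.7]
0.85 [5.4, 1.3, 0.7]
0.95 [6.0, 1.3, 0.7]
1.05 [6.6, 1.1, 0.7]
1.15 [7.1, 1.0, 0.7]
1.25 [7.6, 0.7, 0.7]
1.35 [8.1, 0.4, 0.7]
1.45 [8.6, 0.1, 0.7]
1.55 [9.0, -0.3, 0.7]
1.65 [9.4, -0.7, 0.7]
```

Request:
{"fn": "play_rows", "kwargs": {
  "motion": [
    [[1,0,-0.2,0.6,0,0,0],[1,0.6,-0.2,0.6,0,0,0],[1,1.1,-0.2,0.6,0,0,0],[1,1.6,0.2,0.6,0,0,0],[1,2.1,0.5,0.6,0,0,0],[1,2.6,0.8,0.6,0,0,0],[1,3.1,1.0,0.6,0,0,0]]
  ]
}}

```text
t: 16.32
tool_pos: [0.5243, -0.135, 0.0566]
tool_rot: [2.695, 1.609, 0.002]
contact_force: [0.2, -2.5, -0.2]
opening: 0.0002
```

```bash
python3 look.py 13
```

```text
t 16.32 base mm [-38.7  77.9  56.6] yaw -45.0 F_base [-2.44  0.54 -0.21] op 0.0002 q [-0.39 -0.01  1.93 -0.    1.21  0.11]
```

View pics/side13.png

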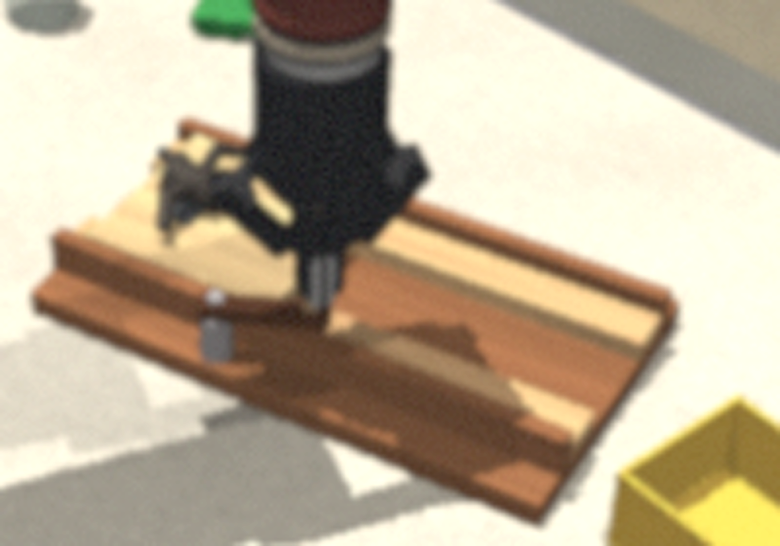

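View pics/top13.png

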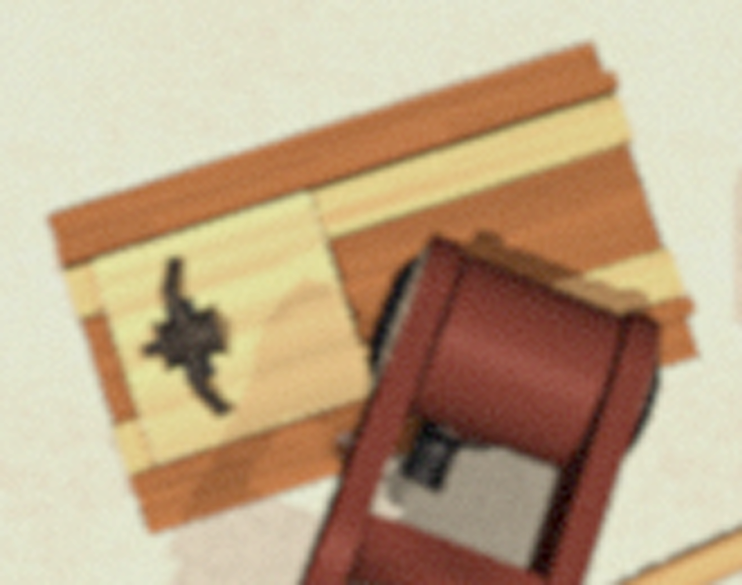

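The keeper has begun turning, with the peg at about (303,295) just left of the finger. Continuing the arc.

Request:
{"fn": "play_rows", "kwargs": {
  "motion": [
    [[1,0.6,0.2,0,0,0,0],[1,1.1,0.3,0,0,0,0],[1,1.7,0.3,0,0,0,0],[1,2.3,0.3,0,0,0,0],[1,2.9,0.3,0,0,0,0],[1,3.5,0.1,0,0,0,0]]
  ]
}}

```text
t: 17.18
tool_pos: [0.5417, -0.1036, 0.0565]
tool_rot: [2.696, 1.611, 0.002]
contact_force: [0.4, -1.5, 0.2]
opening: -0.0003
```

```bash
python3 look.py 14
```

```text
t 17.18 base mm [-13.6  52.2  56.5] yaw -45.0 F_base [-1.58  0.05  0.18] op -0.0003 q [-0.32  0.02  1.91  0.    1.22  0.17]
```

View pics/side14.png

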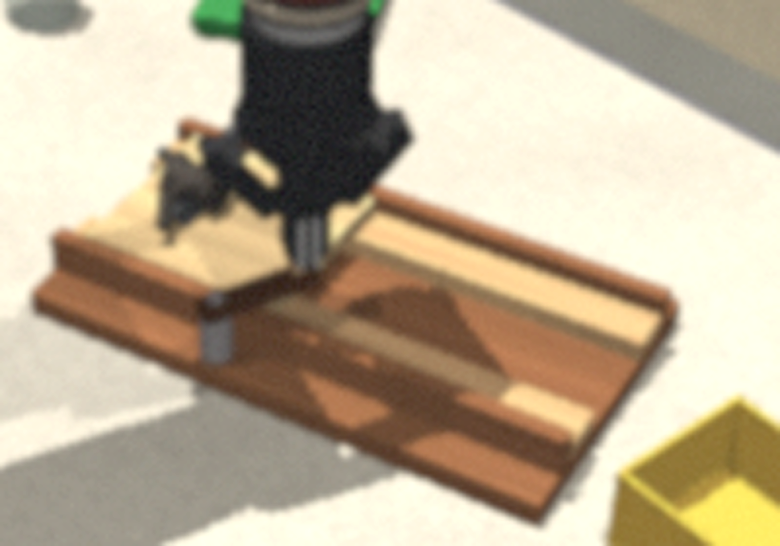

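View pics/top14.png

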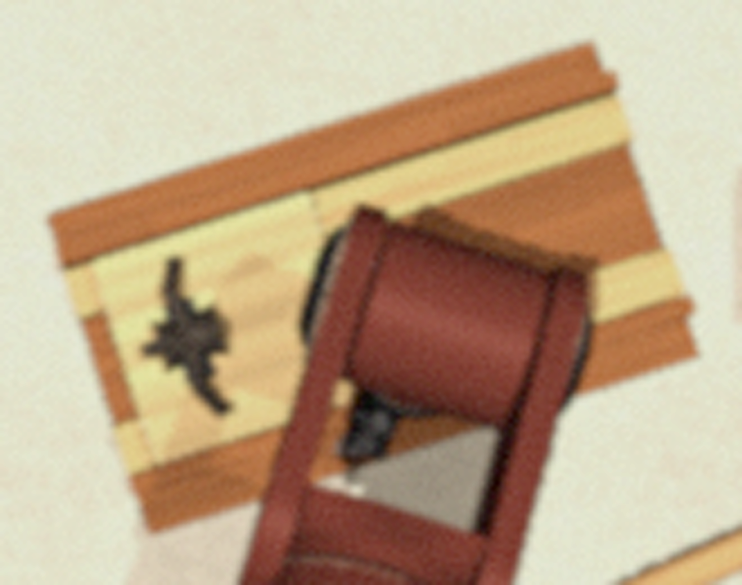

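Keeper is at about 1 rad, finger still behind the peg at (308,265). Continuing.

Request:
{"fn": "play_rows", "kwargs": {
  "motion": [
    [[1,0.5,-0.1,0,0,0,0],[1,1.0,-0.4,0,0,0,0],[1,1.5,-0.7,0,0,0,0],[1,2.0,-1.0,0,0,0,0],[1,2.4,-1.4,0,0,0,0],[1,2.4,-1.4,0,0,0,0]]
  ]
}}

```text
t: 18.02
tool_pos: [0.5403, -0.0747, 0.0563]
tool_rot: [-2.696, -1.613, -0.002]
contact_force: [-1.0, 0.3, 0.2]
opening: -0.0
```

```bash
python3 look.py 15
```

```text
t 18.02 base mm [14.4 45.3 56.3] yaw -44.9 F_base [0.58 0.9  0.16] op -0.0 q [-0.27  0.    1.92  0.    1.22  0.22]
```

View pics/side15.png

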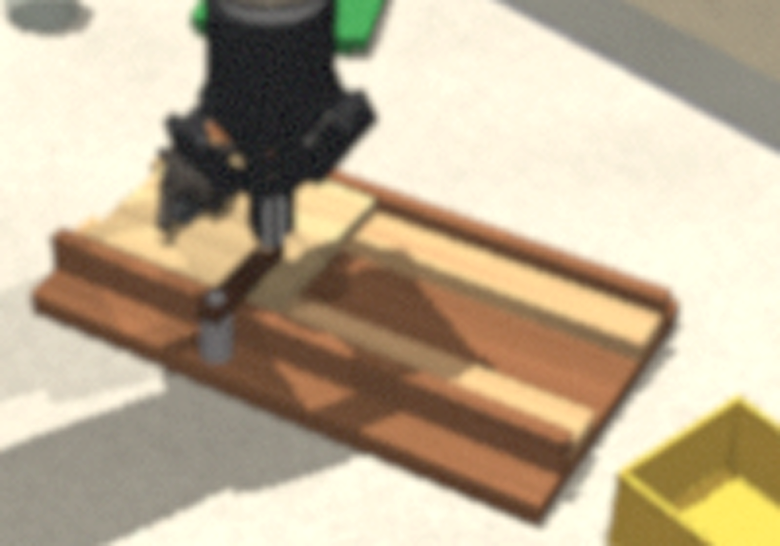

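The keeper is almost across. A few more mm in base +x.

Request:
{"fn": "play_rows", "kwargs": {
  "motion": [
    [[1,0.3,-0.3,0,0,0,0],[1,0.4,-0.4,0,0,0,0],[1,0.4,-0.4,0,0,0,0],[1,-0.5,0.5,0,0,0,0],[1,-2.5,1.5,0,0,0,0],[1,-4,1.5,-3,0,0,0],[1,-4,1.5,-8,0,0,0],[1,-9,1,-10,0,0,0],[1,-14,0,-10,0,0,0],[1,-19,0,-10,0,0,0],[1,-19,0,-10,0,0,0],[1,-19,0,-10,0,0,0]]
  ]
}}

```text
t: 19.62
tool_pos: [0.4505, -0.2424, 0.156]
tool_rot: [-2.696, -1.611, -0.003]
contact_force: [0.3, 0.4, 0.2]
opening: 0.0003
```

```bash
python3 look.py 16
```

```text
t 19.62 base mm [-120.4  179.5  156. ] yaw -45.0 F_base [ 0.24 -0.41  0.23] op 0.0003 q [-0.64 -0.19  1.92  0.    1.41 -0.15]
```

View pics/side16.png

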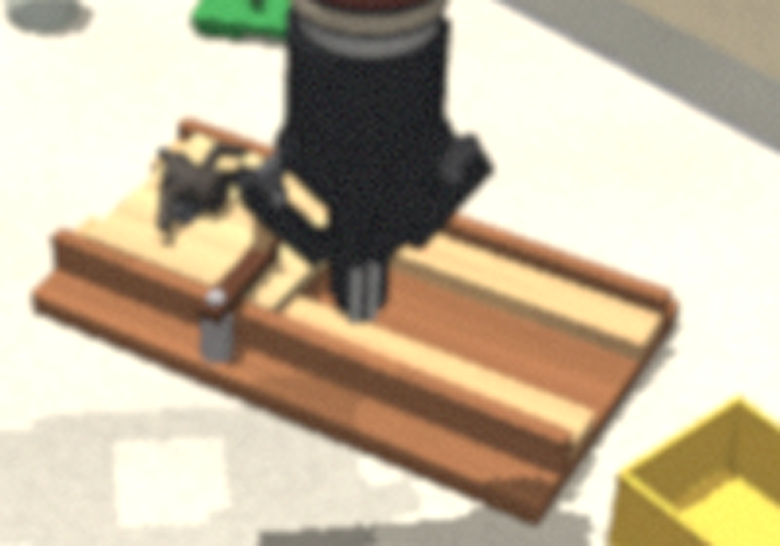

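View pics/top16.png

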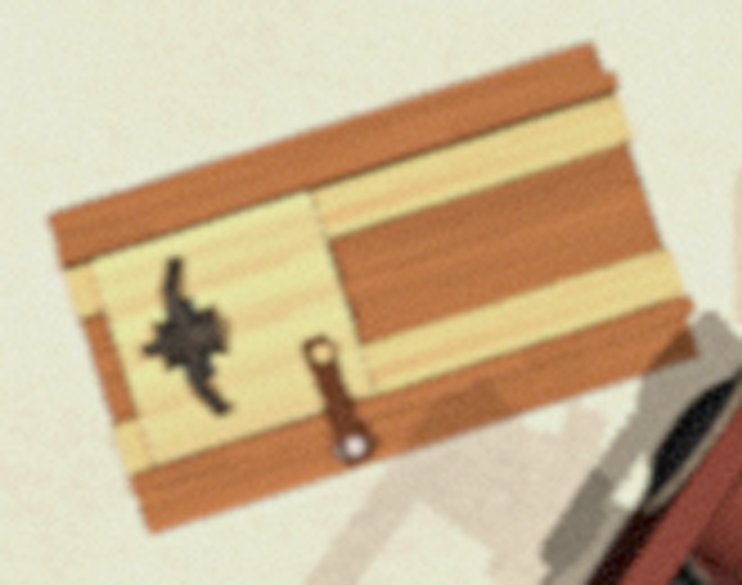

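```bash
python3 - <<'E'
from h import *
from station import ctrl
T=dict(np.load("top0.npz"));g=lambda p,z:w2b(onz(T,(p[0]/4.5+234.6,p[1]/4.5+129.6),z))*1e3
a=g((320,352),.093);b=g((353,445),.064);d=b-a;print("peg",a,"angle",np.arctan2(d[1],d[0]))
n=ctrl.get_image("top")["color"].astype(int);df=np.abs(n-T["color"]).max(2)
for k,(u,v,w,h) in dict(jar=(145,150,35,40),screw=(125,198,65,60),bin=(398,160,68,50),hammer=(365,205,100,65)).items():print(k,(df[v:v+h,u:u+w]>60).mean().round(3))
st(ctrl.get_obs());cv2.imwrite("pics/topend.png",n[:,:,::-1])
ctrl.finish_job()
E
```

```text
peg [30.9349384  33.57092019 93.        ] angle 1.632375418649998
jar 0.0
screw 0.0
bin 0.0
hammer 0.477
t 19.77 base mm [-119.7  178.9  156. ] yaw -44.8 F_base [ 0.54  0.69 -0.11] op 0.0002 q [-0.64 -0.19  1.92  0.    1.41 -0.15]
the job is handed in; nothing more can be done[ WARN:0@1.765] global loadsave.cpp:1063 imwrite_ Unsupported depth image for selected encoder is fallbacked to CV_8U.
```

View pics/topend.png

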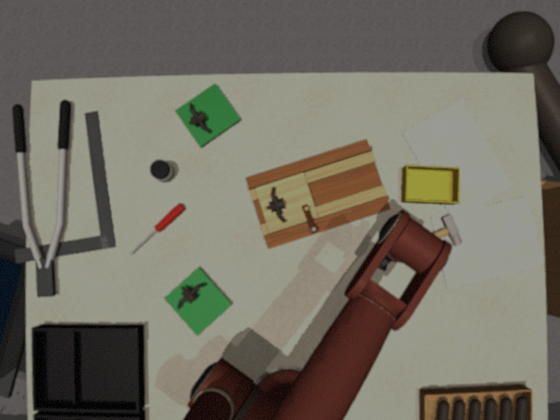

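I pushed the board along the rails until it dropped into the notches, turned the keeper across it, backed the arm off, and handed the job in at about 19.8 s. No verdict was reported.

- **Board:** The board looks flush with the fences. Its edges measured at about x = 5 and x = 140–146 mm in the base frame, against 0 and 140 when exactly home. That runs a few mm high: my image measurements carry about 2 mm of bias, and I had pushed it against the front notch walls. The walls stopped it at 11 N, which confirms it is seated.
- **Keeper:** The angle measured about 1.63 rad, which is at the 1.62 stop within measuring error and well past the required 1.3.
- **Bystanders:** The jar, screwdriver and bin were unchanged between the first and last top views. The hammer check (48% of pixels changed) is not usable, because the arm and its shadow cover most of it. Its head is still at about (452,228), where it started.
- **Finish:** No contact force above the noise, and the arm is clear of everything.

The one discrepancy was the fingertip height: the camera showed the tip 10–25 mm higher than the reported TCP. My first push therefore passed over the board's rear edge without moving it or registering any contact force. I backed off, lowered the finger and pushed again.

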